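Set the kitchen radio's volume wheel under its splash cover

TASK

Take the shaker that was left on top of the kitchen radio and stand it upright on the bare stone worktop, then slide the radio's splash cover fully open to the left. With a fingertip roll the knurled volume wheel, click by click, until the pointer stands at the one long mark of the scale, and then slide the cover fully shut over the wheel again. Do not tip the shaker, and leave the other things where they stand.

Things in the scene. Friction and masses are not known exactly. Their poses are not given: they have to be found in the camera images.
- radio: Low kitchen radio, fixed: wood case with a flat grey deck on top, 120 (x, depth) x 280 (y, length) x 80 mm high. Origin under its centre on the worktop; its -x axis is the front with the speaker slots and faces the robot, its +y axis points to its left, its yaw varies. The deck lies 80 mm over the worktop. The scale is a flat white strip on the deck along the front edge (x -58 to -22 mm, y -106 to -14), with nine black marks from y = -20 to -100 mm, 10 mm apart.
- wheel_top (a point): Top (crest) of the knurled volume wheel, a black upright disc of 60 mm diameter and 14 mm width, whose axis lies along the radio's x, and whose upper 18 mm stand out of the deck (crest 98 mm over the worktop; wheel centre at x 12, y -60 mm of the radio). Covered by the splash cover until that is opened. Its fine ridges grip a fingertip that presses on the crest and moves along the radio's y.
- volume_wheel (a joint): Angle of the wheel in rad, 0 to 2.51, grows when its crest moves to the right (radio -y). It clicks: nine sprung rest positions 0.314 rad (9.4 mm at the rim) apart, 0 at the leftmost mark; rolling it over a click takes about 1.5 N at the rim, and let go it settles at the nearest click. The long mark is the seventh from the left, at 1.885 rad.
- pointer_tip (a point): Middle of the top of the small black pointer block (12 along x, 5 along y, 4 mm high) that slides along the front edge of the white scale, just before the marks, geared to the wheel: 10 mm to the right (radio -y) a click. It stays in view with the cover open or shut.
- long_mark (a point): Point of the scale where the pointer has to stand: in line with the only long mark (20 mm long and 4 mm thick; the others are 8 mm long and 2 mm thick), on the deck at radio x -51, y -80 mm, in front of the mark.
- cover_rib (a point): Middle of the top edge of the rib on the grey splash cover, 117 mm over the worktop. The cover is a hood 50 (x) x 76 (y) mm that stands 28 mm over the deck, with a rib 40 mm long (along x), 6 mm thick and 9 mm high across the middle of its top; push it at the rib or at its end walls. This point is at radio x 12, y -60 mm when the cover is shut.
- splash_cover (a joint): Travel of the splash cover in m: 0 shut over the wheel, 0.095 fully open (moved along radio +y, to the left). Sliding friction about 1 N; it stays where it is left. The shaker stands in its way at first.
- shaker_mid (a point): Middle, half-way up, of the shaker: a glass and grey-capped round shaker 44 mm in diameter and 90 mm high, loose, about 0.1 kg. At first it stands upright on the radio's deck to the left of the cover.
- salt_shaker: The same shaker; origin at the centre of its underside, z up along it.
- tomato_tin: Bystander: round tin, 75 mm in diameter, 58 mm high, beside the radio; origin at the centre of its underside. Leave it.
- spice_jar: Bystander: round glass spice jar with dark cap, 41 mm in diameter, 105 mm high; origin at the centre of its underside. Leave it.
- jam_jar: Bystander: round jam jar with lid, 65 mm in diameter, 86 mm high; origin at the centre of its underside. Leave it.
- peeler: Bystander: peeler 170 x 25 x 18 mm lying at the right front of the worktop, its length along its x; origin at the centre of its underside. Leave it. The raised chopping board lies to its right, farther than 0.5 m to the robot's right.
- teaspoon: Bystander: teaspoon 130 x 27 x 11 mm lying on the left by the hob, its length along its x. Leave it.
- espresso_cup: Bystander: small cup, 60 mm in diameter and 50 mm high with a handle (84 mm overall), on the hob at the left. Leave it. The glass hob begins 0.20 m to the left of the robot's centre line; the stone between it and the chopping board is bare apart from the things listed.
Mind the look-alikes: they are no part of the job. Leave any blue or orange look-alike of the salt_shaker alone.

How it is judged:
By the outcome, as a careful person would: the job done as asked, in the order asked, and still so for the second after the job is handed in, with the robot touching nothing.
It also fails if it takes over 64 s, if anything falls off the work surface, if the arm or the gripper's body presses on something with over 40 N, if the wrist force passes 120 N, or if a joint passes its speed limit or range.

ROBOT

A 6-joint arm with a two-finger parallel gripper is mounted at the origin on a cart in front of the work surface, level with it; the furniture and walls round the work are solid. World frame = base frame: x ahead of the robot, y to its left, z up, the work surface at z = 0. Lengths are in m, angles in rad, forces in N, time in s.
With the tool pointing down it reaches from about 0.15 to 0.775 m from the base axis. Payload 6.1 kg.
Tool frame: the origin (TCP) lies at the very end of the fingers, on their centre line; the grasp point (between the pads) lies 19 mm behind it; z points along the fingers, y is the line along which they close (so a half turn about z gives the same grasp; the last joint's range is limited). The gripper opens to 85 mm and grips with 20 to 120 N. Pads are 22 mm wide; open, the fingers measure 114 mm over their backs; the gripper's body (76 mm by 85 mm) begins 54 mm behind the grasp point. The pads swing forward as they close: fully open they stand 13 mm farther back than shut.
Start: joints at [1.346, 0.126, -0.04, 1.405, 0, 1.571], TCP at [0.117, 0.512, 0.202] pointing down, gripper open.
Joint ranges: [-2.72, 2.72], [-0.95, 1.95], [-1.27, 1.35], [-1.78, 2.02], [-1.46, 1.47], [-3.14, 3.14]. Speed limits (rad/s): [2.39, 2.39, 3.01, 3.14, 3.14, 3.14].

INTERFACE

Orientations are given as a rotation vector (axis times angle).
In Python, from rig import robot gives the robot as it stands.
- The arm moves only by the tool jog_arm, never from a script. Its argument "targets" is one flat list of numbers, 7 for each row, row after row: the turn, a rotation vector about the tool's x, y, z in degrees, then the shift along the tool's x, y, z in m, then the closure, from 0 (fully open) to 1 (shut). A call has exactly 5 rows; each row is the pose to reach, as a shift and turn from the pose commanded when the call began, along the tool's axes at that moment; what a row does not reach only later rows make up. A row lasts 1/12 s, in which the tool goes at most 41.7 mm and 7.16 degrees, less where a joint would pass 70% of its speed; a pose out of reach is approached as far as the arm can. A call with a gripper value outside its range is refused whole. The fingers move at their own pace and stop on an object; "newtons" is the grip in N (left out, the last holds). Time passes only in rows, so rows that repeat a pose let the fingers close, or fill a call up. It gives the time, the measured TCP pose, the force, the opening and the grip force at its end, in the units of the state.
- robot.sense(): the state, without advancing time (a new reading comes with each control period).
- robot.grab_frame(name): name is "scene" or "top" or "wrist"; returns the picture (384x512x3 uint8, red, green, blue); there is no depth.
- robot.calibration(name): a dict with "fx", "fy", "cx", "cy" (pixels), "T" (4x4, takes a point from camera to world coordinates); the wrist camera has in their place "hand_eye" (4x4, takes a point from camera to tool coordinates, whose origin is the TCP and whose axes are the flange's). Camera axes: x right, y up, looking along -z (the intrinsics and any distortion apply to the point x, -y, -z); pixel columns grow to the right and rows downward; lengths in m; the calibration is good to about 2 mm. A picture is of the moment at which its call begins: read the wrist's pose just before it. calibration takes no time and is no camera call.
- robot.job_done(): hands the job in; it is judged then, once.
The state is a dict: "t": time; "qpos": joint angles; "joint_vel": joint speeds; "effort": joint torques, N m; "ee_pos": TCP position; "eef_rot": TCP orientation; "force": force on the tool from outside, world axes, zero at the start; "ft_torque": the same for the moment, N m; "grip_width": finger opening in m; "grasp_force": force on a finger pad.
Only numpy, scipy, OpenCV 4.12 (cv2) and the standard library are available. Lean on these libraries where they do the work, as an engineer would, in place of code of your own. Each camera call takes 0.05 s, during which the arm holds its last target. There are 200 camera calls.

## Working session

There is one attempt and no reset: what is moved stays moved. The work goes in short steps, Python scripts to look and compute and a tool call to move; the robot and the scene stay as the last step left them, time stands still between calls to the robot, and variables do not carry over. Pictures are saved under pics/ and viewed, at most 10 in all, crops included, and the job is handed in when it is done.

Besides the shell and the picture viewer there is one more tool, called after "Call:" in YAML: its name, and indented under it one key for each argument. jog_arm: Moves the arm, as the interface text tells. Its arguments: {"type":"object","properties":{"targets":{"type":"array","items":{"type":"number"}},"newtons":{"type":"number"}},"required":["targets"]}

```bash
mkdir -p pics; cat > h.py <<'E'
import numpy as np,cv2
from rig import robot
from scipy.spatial.transform import Rotation as R
def ray(name,u,v,z,T=None,c=None):
    c=c or robot.calibration(name); T=np.array(c["T"]) if T is None else T
    d=T[:3,:3]@np.array([(u-c["cx"])/c["fx"],-(v-c["cy"])/c["fy"],-1.0]); o=T[:3,3]
    return o+d*(z-o[2])/d[2]
def proj(name,p):
    c=robot.calibration(name);T=np.array(c["T"]);q=T[:3,:3].T@(np.array(p)-T[:3,3])
    return c["cx"]+c["fx"]*q[0]/-q[2], c["cy"]-c["fy"]*q[1]/-q[2]
def save(im,n): cv2.imwrite("pics/"+n,im[:,:,::-1])
E
python3 - <<'E'
from h import *
a=robot.grab_frame("scene");b=robot.grab_frame("top")
np.save("a.npy",a);np.save("b.npy",b)
save(a,"scene0.png");save(b,"top0.png")
for n in("scene","top","wrist"):print(n,{k:np.round(v,3).tolist() if not isinstance(v,str) else v for k,v in robot.calibration(n).items()})
print(robot.sense())
E
```

```text
scene {'fx': 483.791, 'fy': 483.791, 'cx': 257.387, 'cy': 196.204, 'T': [[0.677, 0.415, -0.608, -0.339], [-0.736, 0.373, -0.565, -0.938], [-0.008, 0.83, 0.558, 0.884], [0.0, 0.0, 0.0, 1.0]]}
top {'fx': 453.002, 'fy': 453.002, 'cx': 254.374, 'cy': 192.612, 'T': [[0.017, 0.986, -0.168, 0.279], [-1.0, 0.016, -0.012, -0.12], [-0.009, 0.168, 0.986, 1.441], [0.0, 0.0, 0.0, 1.0]]}
wrist {'fx': 327.322, 'fy': 327.322, 'cx': 249.369, 'cy': 192.142, 'hand_eye': [[-0.0, 0.955, 0.297, 0.076], [1.0, 0.001, -0.001, -0.0], [-0.001, 0.297, -0.955, -0.173], [0.0, 0.0, 0.0, 1.0]]}
{'t': 0.1, 'qpos': array([ 1.34599083e+00,  1.26322996e-01, -4.04962650e-02,  1.40538706e+00,
       -2.57588261e-05,  1.57079827e+00]), 'joint_vel': array([-0.0011596 , -0.0001736 ,  0.00058014, -0.00043412, -0.00011372,
       -0.00097043]), 'effort': array([-7.31526397e-04, -4.36909533e+01,  3.53604269e+01,  1.38234714e-02,
       -7.58843134e-05,  5.73418049e-06]), 'ee_pos': array([0.11695041, 0.51139843, 0.20140954]), 'eef_rot': array([-3.52368589e-01, -3.12163468e+00,  2.20528470e-03]), 'force': array([ 0.15978618, -0.08214263,  0.05293901]), 'ft_torque': array([0.00823982, 0.08522465, 0.00146144]), 'grasp_force': 0.0, 'grip_width': 0.08565629276742745}
```

View pics/scene0.png

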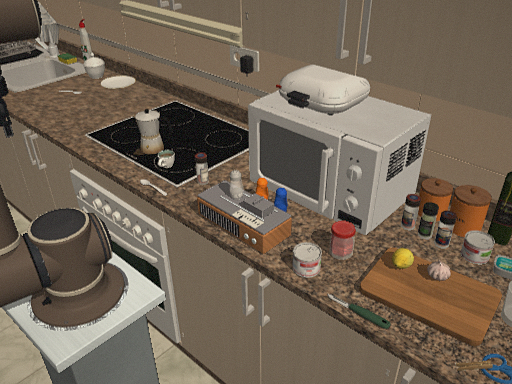

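View pics/top0.png

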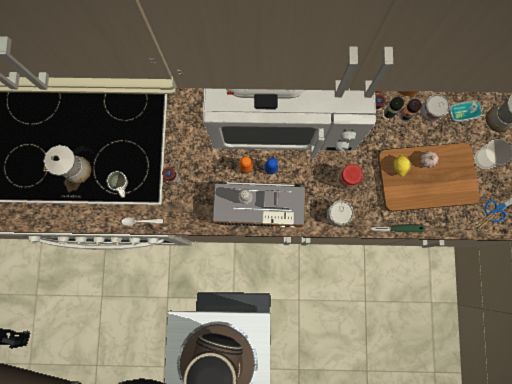

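The radio is at top px (214–304, 185–224). The shaker candidates are grey/glass on the deck at top (245,197) and scene (236,183), orange at top (246,163) and blue at top (272,165), the last two both behind the radio. The grey-capped one on the deck fits the description. I'll confirm that in an enlarged crop and measure.

```bash
python3 - <<'E'
from h import *
a=np.load("a.npy");b=np.load("b.npy")
ca=cv2.resize(a[155:255,180:310],None,fx=3.05,fy=5.8*0+3.05,interpolation=cv2.INTER_CUBIC)
cb=cv2.resize(b[150:250,200:330],None,fx=6,fy=6*0.95,interpolation=cv2.INTER_CUBIC)
save(cv2.resize(b[145:240,195:325],None,fx=6,fy=6,interpolation=cv2.INTER_CUBIC),"cropt.png")
save(cv2.resize(a[155:255,180:310],None,fx=6,fy=6,interpolation=cv2.INTER_CUBIC),"crops.png")
for n,p,z in [("FL",(214,223),.08),("BL",(217,185),.08),("BR",(304,186),.08),("FR",(304,224),.08)]: print(n,ray("top",*p,z).round(3))
# white scale
hsv=cv2.cvtColor(b,cv2.COLOR_RGB2HSV)
m=((hsv[...,2]>200)&(hsv[...,1]<40)).astype(np.uint8); m[:205]=0;m[230:]=0;m[:,:255]=0;m[:,300:]=0
m=cv2.morphologyEx(m,cv2.MORPH_CLOSE,np.ones((5,5)))
c=max(cv2.findContours(m,0,2)[0],key=cv2.contourArea)
r=cv2.minAreaRect(c);print(r)
pts=[ray("top",*q,.08) for q in cv2.boxPoints(r)];print(np.round(pts,3))
E
```

```text
FL [0.416 0.016 0.08 ]
BL [0.533 0.011 0.08 ]
BR [ 0.534 -0.255  0.08 ]
FR [ 0.418 -0.255  0.08 ]
((275.3954162597656, 217.3831024169922), (35.6672248840332, 16.47459602355957), 3.1798300743103027)
[[ 0.414 -0.114  0.08 ]
 [ 0.464 -0.116  0.08 ]
 [ 0.459 -0.223  0.08 ]
 [ 0.409 -0.221  0.08 ]]
```

View pics/cropt.png

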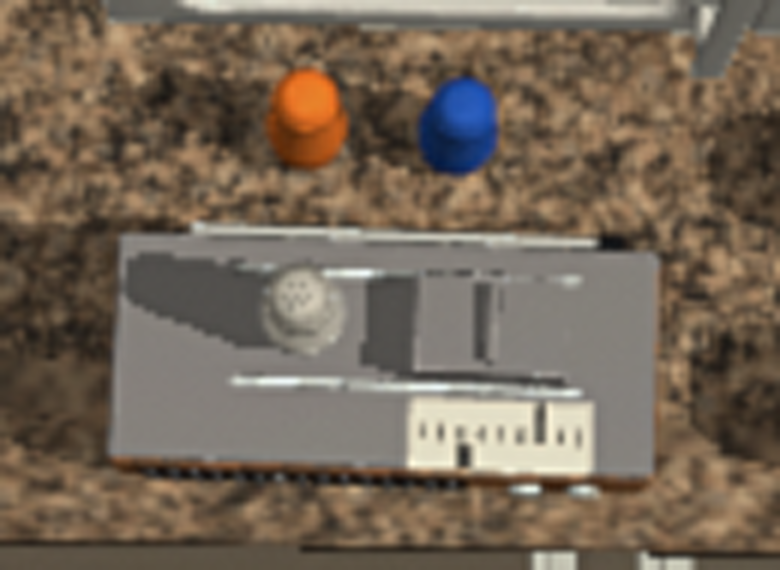

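View pics/crops.png

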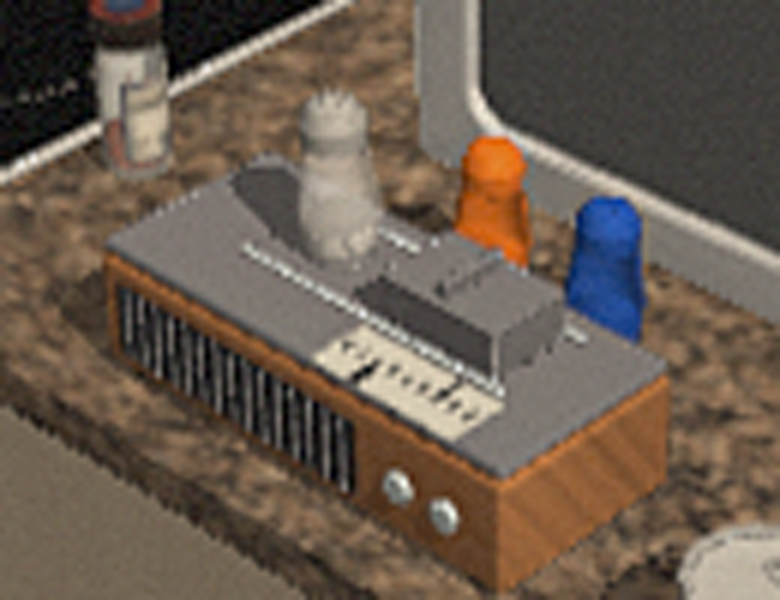

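Crops: the grey-capped glass shaker stands alone on the deck, with its cap at top-crop (297,285) and scene-crop (337,110) and its foot at scene-crop (340,245). The other two are orange and blue look-alikes behind the radio. The pointer is at the third mark (top-crop 464,455) and the long mark is the seventh (540,420), so 4 clicks to the right.

```bash
python3 - <<'E'
from h import *
t=lambda u,v:(195+u/6-.4,145+v/6-.4)
s=lambda u,v:(180+u/6-.4,155+v/6-.4)
C={"FL":(110,460),"BL":(120,235),"BR":(658,253),"FR":(655,478)}
P={k:ray("top",*t(*v),.08) for k,v in C.items()}
S={"FL":(107,250),"FR":(503,475),"BR":(667,372)}
Q={k:ray("scene",*s(*v),.08) for k,v in S.items()}
for k in P: print(k,P[k][:2].round(4),Q.get(k,np.zeros(3))[:2].round(4))
cen=sum(P.values())/4; cs=(Q["FL"]+Q["BR"])/2
d=(P["BL"]+P["FL"]-P["BR"]-P["FR"])/2; yaw=np.arctan2(-d[0],d[1]); ds=Q["FL"]-Q["FR"]
print("cen",cen,cs,"yaw",yaw,np.arctan2(-ds[0],ds[1]),"len",np.linalg.norm(d),np.linalg.norm(ds))
print("long mark",ray("top",*t(540,422),.08),ray("scene",*s(452,388),.08))
print("ptr",ray("top",*t(464,455),.083),ray("scene",*s(362,372),.083))
print("rib",ray("top",*t(483,322),.117),ray("scene",*s(470,272),.117))
print("shaker cap",ray("top",*t(297,285),.17),ray("scene",*s(335,105),.165))
print("shaker mid",ray("scene",*s(338,183),.125),ray("top",*t(303,309),.125))
print("tool R",R.from_rotvec(robot.sense()["eef_rot"]).as_matrix().round(3))
E
```

```text
FL [0.4216 0.0199] [0.4175 0.0096]
BL [0.5368 0.0186] [0. 0.]
BR [ 0.5318 -0.2556] [ 0.5244 -0.2622]
FR [ 0.417  -0.2539] [ 0.4157 -0.257 ]
cen [ 0.47680497 -0.11776677  0.08      ] [ 0.47097515 -0.12626403  0.08      ] yaw -0.0174554748613567 -0.006741401887528871 len 0.2740254067987282 0.26662306447741524
long mark [ 0.44434311 -0.19613562  0.08      ] [ 0.44808801 -0.19604557  0.08      ]
ptr [ 0.42670916 -0.15798793  0.083     ] [ 0.42625319 -0.15917264  0.083     ]
rib [ 0.48898908 -0.16568283  0.117     ] [ 0.48419284 -0.17460402  0.117     ]
shaker cap [ 0.49696023 -0.07545372  0.17      ] [ 0.49403342 -0.0781026   0.165     ]
shaker mid [ 0.48920492 -0.08307233  0.125     ] [ 0.49276655 -0.07707017  0.125     ]
tool R [[-0.975  0.223 -0.   ]
 [ 0.223  0.975 -0.001]
 [-0.    -0.001 -1.   ]]
```

Call:
jog_arm:
  targets: [0,0,7,-0.02,-0.02,-0.03,0,0,0,14,-0.045,-0.045,-0.05,0,0,0,21,-0.07,-0.07,-0.06,0,0,0,28,-0.1,-0.1,-0.07,0,0,0,35,-0.125,-0.125,-0.08,0]

```text
t: 0.52
ee_pos: [0.2114, 0.3603, 0.2823]
eef_rot: [1.282, 2.868, -0.001]
force: [1.0, 0.7, -0.0]
grip_width: 0.0855
grasp_force: 0.0
```

```bash
cat >> h.py <<'E'
def to(x,y,z,yaw):
    "turn about tool z (deg) and shift to bring TCP to xyz, tool pointing down with its y at yaw (deg, world)"
    s=robot.sense();M=R.from_rotvec(s["eef_rot"]).as_matrix()
    c=np.cos(np.radians(yaw));n=np.sin(np.radians(yaw))
    W=np.array([[n,c,0],[-c,n,0],[0,0,-1.]])
    print("turn",np.degrees(R.from_matrix(M.T@W).as_rotvec()).round(2),"shift",(M.T@(np.array([x,y,z])-s["ee_pos"])).round(4),"q6",s["qpos"].round(2),"tool z",M[:,2].round(3))
E
python3 -c "
from h import *
to(.493,-.077,.28,-0.7)"
```

```text
Traceback (most recent call last):
  File "h.py", line 17, in to
    print("turn",np.degrees(R.from_matrix(M.T@W).as_rotvec()).round(2),"shift",(M.T@(np.array([x,y,z])-s["ee_pos"])).round(4),"q6",s["qpos"].round(2),"tool z",M[:,2].round(3))
                            ~~~~~~~~~~~~~^^^^^^^
  File "scipy/spatial/transform/_rotation.pyx", line 1143, in scipy.spatial.transform._rotation.Rotation.from_matrix
ValueError: Non-positive determinant (left-handed or null coordinate frame) in rotation matrix 0: [[-7.36907172e-01 -6.75993825e-01  4.11830872e-04]
 [-6.75993742e-01  7.36907286e-01  3.35618003e-04]
 [ 5.30356868e-04  3.10757792e-05  9.99999859e-01]].
```

```bash
sed -i 's/\[\[n,c,0\],\[-c,n,0\]/[[-n,c,0],[c,n,0]/' h.py
python3 -c "
from h import *
to(.493,-.077,.28,-0.7)"
```

```text
turn [-1.000e-02  3.000e-02  4.253e+01] shift [-0.5137 -0.0818  0.0026] q6 [ 1.04 -0.06 -0.06  1.57 -0.    1.88] tool z [ 0.    -0.001 -1.   ]
```

Call:
jog_arm:
  targets: [0,0,0,-0.04,-0.006,0,0,0,0,0,-0.08,-0.013,0,0,0,0,0,-0.12,-0.019,0,0,0,0,0,-0.16,-0.026,0,0,0,0,0,-0.2,-0.032,0,0]

```text
t: 0.93
ee_pos: [0.3216, 0.1903, 0.2821]
eef_rot: [1.274, 2.872, 0.0]
force: [0.8, 0.3, -0.8]
grip_width: 0.0852
grasp_force: 0.0
```

Call:
jog_arm:
  targets: [0,0,0,-0.04,-0.006,0,0,0,0,0,-0.08,-0.013,0,0,0,0,0,-0.12,-0.019,0,0,0,0,0,-0.16,-0.026,0,0,0,0,0,-0.2,-0.032,0,0]

```text
t: 1.35
ee_pos: [0.4322, 0.0203, 0.282]
eef_rot: [-1.275, -2.871, -0.0]
force: [0.8, 1.3, 0.1]
grip_width: 0.0854
grasp_force: 0.0
```

Call:
jog_arm:
  targets: [0,0,7,-0.04,-0.006,0,0,0,0,14,-0.08,-0.013,0,0,0,0,21,-0.114,-0.018,0,0,0,0,28,-0.114,-0.018,0,0,0,0,35,-0.114,-0.018,0,0]

```text
t: 1.77
ee_pos: [0.4955, -0.0762, 0.2806]
eef_rot: [-2.089, -2.344, 0.002]
force: [-0.2, 0.4, -0.9]
grip_width: 0.0854
grasp_force: 0.0
```

Call:
jog_arm:
  targets: [0,0,7,0,0,0,0,0,0,7.5,0,0,0,0,0,0,7.5,0,0,0,0,0,0,7.5,0,0,0,0,0,0,7.5,0,0,0,0]

```text
t: 2.18
ee_pos: [0.4948, -0.074, 0.2821]
eef_rot: [-2.226, -2.217, 0.0]
force: [0.5, 0.5, -0.0]
grip_width: 0.0857
grasp_force: 0.0
```

```bash
cat >> h.py <<'E'
def wrist(n):
    "wrist picture saved, with camera-to-world T"
    s=robot.sense();f=robot.grab_frame("wrist");save(f,n+".png")
    B=np.eye(4);B[:3,:3]=R.from_rotvec(s["eef_rot"]).as_matrix();B[:3,3]=s["ee_pos"]
    T=B@np.array(robot.calibration("wrist")["hand_eye"]);np.savez(n,f=f,T=T);return f,T
E
python3 -c "
from h import *
wrist('w1');to(.493,-.077,.28,-0.7)"
```

```text
turn [0.01 0.   0.43] shift [-0.003  -0.0018  0.0021] q6 [-0.15  0.09  0.1   1.58 -0.    1.43] tool z [ 0. -0. -1.]
```

View pics/w1.png

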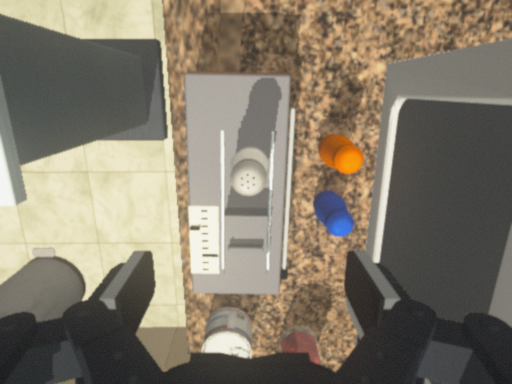

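Wrist view: shaker cap at (249,179), body to about (250,157), pointer (195,228), long mark (210,256), rib (246,243), radio deck corners about (186,76), (291,74), (195,292), (281,293).

```bash
python3 - <<'E'
from h import *
z=np.load("w1.npz");T=z["T"];c=robot.calibration("wrist")
f=lambda u,v,h:ray("w",u,v,h,T,c).round(4)
print("cap",f(249,179,.165),"long",f(210,256,.08),"ptr",f(195,228,.084),"rib",f(246,242,.117))
for p in [(186,76),(291,74),(195,292),(281,293)]:print(f(*p,.08))
print("orange cap",f(348,159,.085),"tin top",f(228,345,.058))
E
```

```text
cap [ 0.4944 -0.0757  0.165 ] long [ 0.4439 -0.1999  0.08  ] ptr [ 0.4275 -0.1593  0.084 ] rib [ 0.4905 -0.1625  0.117 ]
[0.4267 0.017  0.08  ]
[0.5401 0.0185 0.08  ]
[ 0.4218 -0.253   0.08  ]
[ 0.5359 -0.255   0.08  ]
orange cap [ 0.6079 -0.0739  0.085 ] tin top [ 0.4616 -0.3593  0.058 ]
```

Call:
jog_arm:
  targets: [0,0,0,-0.002,0,0.04,0,0,0,0,-0.002,0,0.08,0,0,0,0,-0.002,0,0.12,0,0,0,0,-0.002,0,0.15,0,0,0,0,-0.002,0,0.175,0]

```text
t: 2.65
ee_pos: [0.4935, -0.0758, 0.1045]
eef_rot: [-2.226, -2.215, 0.002]
force: [-0.5, -0.3, 0.7]
grip_width: 0.085
grasp_force: 0.0
```

Call:
jog_arm:
  targets: [0,0,0,0,0,0,0.1,0,0,0,0,0,0,0.2,0,0,0,0,0,0,0.3,0,0,0,0,0,0,0.5,0,0,0,0,0,0,0.7]
  newtons: 25

```text
t: 3.07
ee_pos: [0.4963, -0.0764, 0.1092]
eef_rot: [2.227, 2.212, 0.003]
force: [0.8, -0.2, -0.3]
grip_width: 0.0368
grasp_force: 0.0
```

Call:
jog_arm:
  targets: [0,0,0,0,0,0,0.8,0,0,0,0,0,0,0.8,0,0,0,0,0,0,0.8,0,0,0,0,0,0,0.8,0,0,0,0,0,0,0.8]
  newtons: 25

```text
t: 3.48
ee_pos: [0.4961, -0.0764, 0.109]
eef_rot: [2.227, 2.212, 0.003]
force: [-1.2, 0.8, 5.7]
grip_width: 0.0326
grasp_force: 24.8
```

Call:
jog_arm:
  targets: [0,0,0,0,0,-0.005,0.8,0,0,0,0,0,-0.015,0.8,0,0,0,0,0,-0.03,0.8,0,0,0,0,0,-0.04,0.8,0,0,0,0,0,-0.05,0.8]

```text
t: 3.9
ee_pos: [0.4952, -0.0763, 0.1586]
eef_rot: [2.228, 2.213, 0.001]
force: [-0.1, -0.4, -1.1]
grip_width: 0.0325
grasp_force: 25.0
```

```bash
python3 -c "
from h import *
f,T=wrist('w2');a=robot.grab_frame('scene')
save(np.vstack([cv2.resize(f,(400,300)),cv2.resize(a[110:260,140:340],(400,300))]),'c2.png')
p=lambda *q:print(ray('top',*q,0).round(3))
p(152,221);p(163,222);p(169,178);p(186,238);p(165,200)
to(.46,.10,.2,-.7)"
```

```text
[0.428 0.223 0.   ]
[0.425 0.188 0.   ]
[0.569 0.176 0.   ]
[0.375 0.112 0.   ]
[0.496 0.185 0.   ]
turn [0.19 0.03 0.32] shift [ 0.1761 -0.0371 -0.041 ] q6 [-0.15  0.08 -0.18  1.3  -0.    1.42] tool z [ 0.003 -0.001 -1.   ]
```

View pics/c2.png

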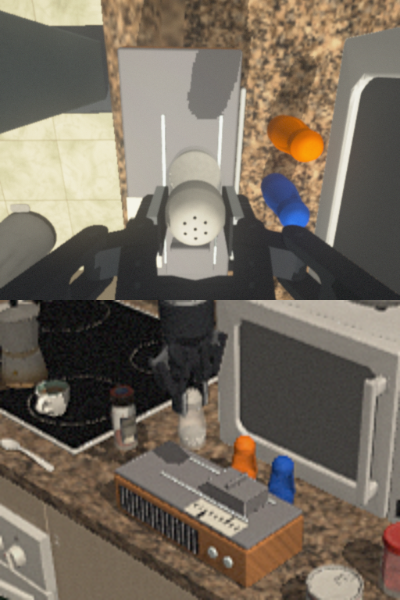

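Both views show the shaker held upright with its cap (upper 195,215) clear of the deck, and the stone left of the radio is free. I'll set it at about (0.47, 0.095).

Call:
jog_arm:
  targets: [0,0,0,0.025,-0.005,0,0.8,0,0,0,0.06,-0.01,0,0.8,0,0,0,0.1,-0.015,0,0.8,0,0,0,0.14,-0.02,0,0.8,0,0,0,0.172,-0.025,0,0.8]

```text
t: 4.42
ee_pos: [0.4703, 0.098, 0.1566]
eef_rot: [-2.228, -2.214, 0.0]
force: [1.3, 0.1, -1.3]
grip_width: 0.0328
grasp_force: 25.0
```

Call:
jog_arm:
  targets: [0,0,0,0,0,0.02,0.8,0,0,0,0,0,0.05,0.8,0,0,0,0,0,0.08,0.8,0,0,0,0,0,0.1,0.8,0,0,0,0,0,0.115,0.8]

```text
t: 4.83
ee_pos: [0.4693, 0.0959, 0.0393]
eef_rot: [-2.227, -2.213, 0.005]
force: [-0.0, 0.5, -1.1]
grip_width: 0.0322
grasp_force: 25.0
```

Call:
jog_arm:
  targets: [0,0,0,0,0,0.003,0.8,0,0,0,0,0,0.006,0.8,0,0,0,0,0,0.009,0.8,0,0,0,0,0,0.011,0.8,0,0,0,0,0,0.012,0.8]

```text
t: 5.25
ee_pos: [0.4717, 0.0961, 0.0308]
eef_rot: [2.228, 2.213, 0.002]
force: [0.3, 0.8, -0.4]
grip_width: 0.0329
grasp_force: 25.1
```

No contact yet, so lower slightly more.

Call:
jog_arm:
  targets: [0,0,0,0,0,0.001,0.8,0,0,0,0,0,0.001,0.8,0,0,0,0,0,0.002,0.8,0,0,0,0,0,0.002,0.8,0,0,0,0,0,0.002,0.8]

```text
t: 5.67
ee_pos: [0.4715, 0.0961, 0.0291]
eef_rot: [2.228, 2.214, 0.002]
force: [-1.1, -1.0, 5.0]
grip_width: 0.0324
grasp_force: 25.7
```

Call:
jog_arm:
  targets: [0,0,0,0,0,0,0.5,0,0,0,0,0,0,0.4,0,0,0,0,0,0,0.3,0,0,0,0,0,0,0.15,0,0,0,0,0,0,0]

```text
t: 6.08
ee_pos: [0.471, 0.0959, 0.028]
eef_rot: [-2.229, -2.214, 0.0]
force: [0.1, -0.4, -0.0]
grip_width: 0.0813
grasp_force: 0.0
```

Call:
jog_arm:
  targets: [0,0,0,0,0,0,0,0,0,0,0,0,-0.02,0,0,0,0,0,0,-0.06,0,0,0,0,0,0,-0.1,0,0,0,0,0,0,-0.14,0]

```text
t: 6.5
ee_pos: [0.4703, 0.0958, 0.1694]
eef_rot: [-2.228, -2.214, 0.002]
force: [0.9, -0.1, 0.7]
grip_width: 0.0852
grasp_force: 0.0
```

Call:
jog_arm:
  targets: [0,0,-7,-0.03,0,-0.04,0,0,0,-14,-0.07,0,-0.09,0,0,0,-21,-0.11,0,-0.11,0,0,0,-28,-0.15,0,-0.11,0,0,0,-35,-0.19,0,-0.11,0]

```text
t: 6.92
ee_pos: [0.4711, -0.0584, 0.2758]
eef_rot: [1.495, 2.759, 0.003]
force: [1.3, 0.3, -0.5]
grip_width: 0.0855
grasp_force: 0.0
```

```bash
python3 -c "
from h import *
to(.488,-.178,.25,89.2)"
```

```text
turn [  0.1    0.23 -56.1 ] shift [-0.1094 -0.0512  0.0259] q6 [-0.12  0.04  0.03  1.55  0.    0.87] tool z [ 0.004 -0.    -1.   ]
```

Call:
jog_arm:
  targets: [0,0,-7,-0.03,-0.01,0,0,0,0,-14,-0.06,-0.02,0,0,0,0,-21,-0.08,-0.032,0,0,0,0,-28,-0.08,-0.032,0,0,0,0,-35,-0.08,-0.032,0,0]

```text
t: 7.33
ee_pos: [0.4866, -0.1434, 0.2726]
eef_rot: [-0.602, -3.083, -0.0]
force: [-0.2, -0.1, -0.2]
grip_width: 0.0853
grasp_force: 0.0
```

Call:
jog_arm:
  targets: [0,0,-7,0,0,0,0.1,0,0,-14,0,0,0,0.2,0,0,-20,0,0,0,0.3,0,0,-20,0,0,0,0.4,0,0,-20,0,0,0,0.5]

```text
t: 7.75
ee_pos: [0.4867, -0.1418, 0.273]
eef_rot: [-0.067, -3.141, -0.0]
force: [0.6, 0.8, 0.5]
grip_width: 0.0431
grasp_force: 0.0
```

```bash
python3 -c "
from h import *
wrist('w3');to(.488,-.178,.25,89.2)"; cp w3.png pics/ 2>/dev/null;ls pics
```

```text
turn [ 0.   -0.   -1.65] shift [-0.0028 -0.0361  0.023 ] q6 [-0.28  0.1   0.09  1.56 -0.   -0.24] tool z [-0.  0. -1.]
c2.png
crops.png
cropt.png
scene0.png
top0.png
w1.png
w2.png
w3.png
```

View pics/w3.png

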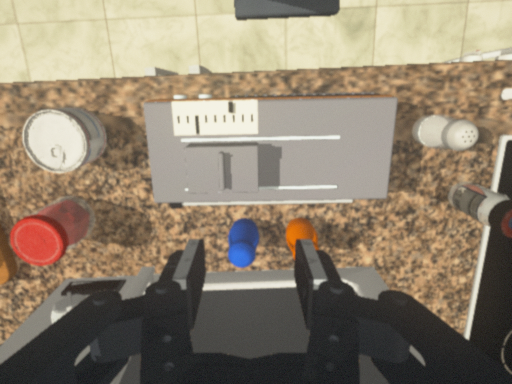

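Wrist view: the shaker stands upright on the stone at (430–478,132). Rib is at about (227,168), long mark (196,125), pointer (232,106), deck corners (145,100), (396,98), (388,200), (153,203).

```bash
python3 - <<'E'
from h import *
z=np.load("w3.npz");T=z["T"];c=robot.calibration("wrist");im=z["f"]
f=lambda u,v,h:ray("w",u,v,h,T,c).round(4)
print("long",f(197,125,.08),"ptr",f(232,106,.084),"rib",f(227,168,.117),"coverends",f(185,168,.108),f(258,168,.108))
P=[f(*p,.08) for p in [(145,100),(396,98),(153,203),(388,200)]]
print(np.array(P),np.mean(P,0))
# scale box
m=(cv2.cvtColor(im,cv2.COLOR_RGB2GRAY)>190).astype(np.uint8);m[:95]=0;m[134:]=0;m[:,:165]=0;m[:,265:]=0
m=cv2.morphologyEx(m,cv2.MORPH_CLOSE,np.ones((9,9)))
r=cv2.minAreaRect(max(cv2.findContours(m,0,2)[0],key=cv2.contourArea))
B=np.array([f(*p,.08) for p in cv2.boxPoints(r)]);print(B,B.mean(0))
print(im[168,170:275].mean(1).astype(int).tolist())
E
```

```text
long [ 0.4448 -0.1976  0.08  ] ptr [ 0.4261 -0.1577  0.084 ] rib [ 0.4861 -0.1648  0.117 ] coverends [ 0.4863 -0.2098  0.108 ] [ 0.4896 -0.1328  0.108 ]
[[ 0.416  -0.2511  0.08  ]
 [ 0.4256  0.0187  0.08  ]
 [ 0.5331 -0.2578  0.08  ]
 [ 0.5414  0.0196  0.08  ]] [ 0.479025 -0.11765   0.08    ]
[[ 0.4523 -0.2272  0.08  ]
 [ 0.412  -0.2226  0.08  ]
 [ 0.4161 -0.1294  0.08  ]
 [ 0.4564 -0.1309  0.08  ]] [ 0.4342   -0.177525  0.08    ]
[165, 166, 167, 166, 166, 165, 166, 166, 165, 167, 166, 165, 166, 167, 167, 166, 167, 167, 166, 165, 167, 166, 167, 166, 168, 168, 167, 168, 165, 167, 167, 165, 165, 166, 165, 167, 171, 166, 166, 165, 165, 167, 165, 165, 167, 166, 169, 163, 160, 164, 168, 163, 151, 124, 109, 113, 119, 112, 118, 120, 133, 158, 165, 169, 167, 167, 167, 164, 169, 168, 167, 169, 167, 167, 166, 167, 165, 165, 166, 166, 166, 165, 165, 164, 166, 167, 163, 149, 121, 114, 115, 114, 114, 113, 114, 116, 117, 114, 114, 116, 113, 115, 113, 114, 116]
```

Call:
jog_arm:
  targets: [0,0,-1,-0.001,-0.02,0,0.5,0,0,-1,-0.001,-0.031,0.02,0.5,0,0,-1,-0.001,-0.031,0.06,0.5,0,0,-1,-0.001,-0.031,0.1,0.5,0,0,-1,-0.001,-0.031,0.13,0.5]

```text
t: 8.22
ee_pos: [0.4856, -0.1728, 0.1403]
eef_rot: [-0.04, -3.14, -0.001]
force: [0.1, -1.2, -0.3]
grip_width: 0.043
grasp_force: 0.0
```

Call:
jog_arm:
  targets: [0,0,0,0,0,0.01,0.5,0,0,0,0,0,0.02,0.5,0,0,0,0,0,0.028,0.5,0,0,0,0,0,0.031,0.5,0,0,0,0,0,0.031,0.5]

```text
t: 8.63
ee_pos: [0.4871, -0.173, 0.1129]
eef_rot: [0.035, 3.14, -0.001]
force: [0.5, -0.4, 0.7]
grip_width: 0.0425
grasp_force: 0.0
```

Call:
jog_arm:
  targets: [0,0,0,0,0,0.001,0.6,0,0,0,0,0,0.001,0.7,0,0,0,0,0,0.001,0.8,0,0,0,0,0,0.001,0.9,0,0,0,0,0,0.001,1]
  newtons: 20

```text
t: 9.05
ee_pos: [0.4867, -0.1729, 0.1115]
eef_rot: [0.035, 3.141, -0.0]
force: [-0.2, -0.2, -0.5]
grip_width: 0.0002
grasp_force: 0.0
```

Call:
jog_arm:
  targets: [0,0,0,0,0,0,1,0,0,0,0,0,0,1,0,0,0,0,0,0,1,0,0,0,0,0,0,1,0,0,0,0,0,0,1]

```text
t: 9.47
ee_pos: [0.4864, -0.1728, 0.1111]
eef_rot: [-0.035, -3.141, -0.0]
force: [-0.1, -0.6, 1.1]
grip_width: 0.0001
grasp_force: 0.0
```

```bash
python3 -c "
from h import *
f,T=wrist('w4');a=robot.grab_frame('scene')
save(np.vstack([cv2.resize(f[150:350,130:400],(540,300)),cv2.resize(a[160:250,190:300],(540,300),interpolation=cv2.INTER_CUBIC)]),'c4.png')"
```

```text
(no output)
```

View pics/c4.png

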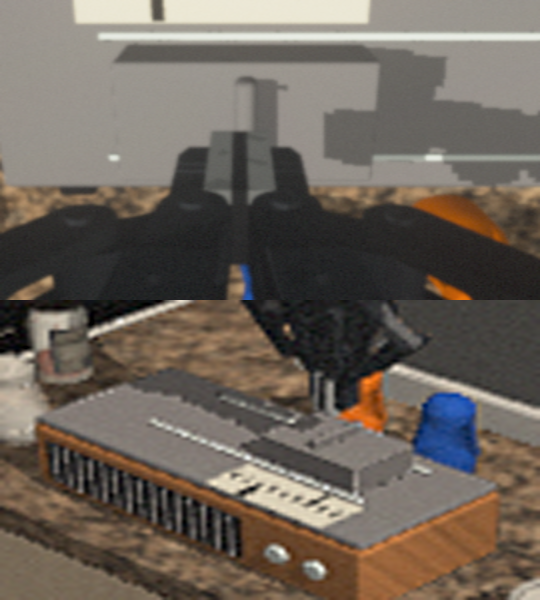

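The fingers are closed in line with the rib, apparently just above it: tip front edge at crop (240,130), rib front end at (245,80).

```bash
python3 - <<'E'
from h import *
z=np.load("w4.npz");T=z["T"];c=robot.calibration("wrist")
f=lambda u,v,h:ray("w",u,v,h,T,c).round(4)
print("rib front",f(250+2,203,.117),"tip front z.111",f(250,237,.111),"cover edges",f(130+117/2,150+62/1.5,.108),f(130+378/2,150+62/1.5,.108))
print("scale corners",f(130+75/2,150+22/1.5,.08),f(130+370/2,150+22/1.5,.08))
def pw(p):
    q=T[:3,:3].T@(np.array(p)-T[:3,3]);return c["cx"]+c["fx"]*q[0]/-q[2],c["cy"]-c["fy"]*q[1]/-q[2]
for x in(-.011,.011):
  for h in(.111,.117,.13): print(x,h,np.round(pw([.4864+x,-.1728,h]),1))
im=z["f"];print(im[205,235:275].mean(1).astype(int),im[222,235:275].mean(1).astype(int))
print(robot.sense()["ee_pos"])
E
```

```text
rib front [ 0.4687 -0.1711  0.117 ] tip front z.111 [ 0.4916 -0.1727  0.111 ] cover edges [ 0.4641 -0.2067  0.108 ] [ 0.4658 -0.1333  0.108 ]
scale corners [ 0.4546 -0.2243  0.08  ] [ 0.4567 -0.1305  0.08  ]
-0.011 0.111 [249.2 210.8]
-0.011 0.117 [249.2 214.6]
-0.011 0.13 [249.2 223.9]
0.011 0.111 [250.  246.1]
0.011 0.117 [250.1 250.9]
0.011 0.13 [250.1 262.5]
[149 148 148 148 150 148 148 150 148 147 148 143 132 117 118 114 113 112
 110 109 102  93  88  91  98 104 102 103 102 100 102 104 105 116 140 146
 145 144 145 148] [146 148 146 146 145 147 148 144 146 146 145 142 140 141 145 146 149 150
 143 139 130 116 102  95  98  99 101 103 103 100 101 101 101 115 138 146
 146 146 148 148]
[ 0.48644133 -0.17281965  0.11108413]
```

Call:
jog_arm:
  targets: [0,0,0,0,0,0.001,1,0,0,0,0,0,0.001,1,0,0,0,0,0,0.002,1,0,0,0,0,0,0.002,1,0,0,0,0,0,0.002,1]

```text
t: 9.98
ee_pos: [0.4864, -0.1728, 0.109]
eef_rot: [-0.035, -3.141, -0.0]
force: [-0.0, 0.8, -0.0]
grip_width: 0.0001
grasp_force: 0.0
```

Call:
jog_arm:
  targets: [0,0,0,0,0,0.001,1,0,0,0,0,0,0.002,1,0,0,0,0,0,0.003,1,0,0,0,0,0,0.003,1,0,0,0,0,0,0.003,1]

```text
t: 10.4
ee_pos: [0.4864, -0.1728, 0.106]
eef_rot: [-0.035, -3.141, -0.0]
force: [0.0, 0.2, 0.1]
grip_width: -0.0
grasp_force: 0.0
```

Call:
jog_arm:
  targets: [0,0,0,0,0,0.001,1,0,0,0,0,0,0.002,1,0,0,0,0,0,0.003,1,0,0,0,0,0,0.003,1,0,0,0,0,0,0.003,1]

```text
t: 10.82
ee_pos: [0.4864, -0.1728, 0.103]
eef_rot: [-0.035, -3.141, -0.0]
force: [0.5, -0.0, -0.0]
grip_width: -0.0
grasp_force: 0.0
```

```bash
python3 - <<'E'
from h import *
a=robot.grab_frame("scene");f,T=wrist("w5")
s=robot.sense();print(s["ee_pos"],s["force"],proj("scene",s["ee_pos"]),proj("scene",[.486,-.171,.117]))
save(np.vstack([cv2.resize(f[170:290,180:340],(640,300),interpolation=cv2.INTER_CUBIC),cv2.resize(a[165:225,210:290],(640,300),interpolation=cv2.INTER_CUBIC)]),"c5.png")
E
```

```text
[ 0.48645476 -0.17282033  0.10312383] [-0.31309859  0.35097739  0.97025542] (np.float64(258.0448613803414), np.float64(203.40766261847995)) (np.float64(257.4243853415704), np.float64(199.1815068687569))
```

View pics/c5.png

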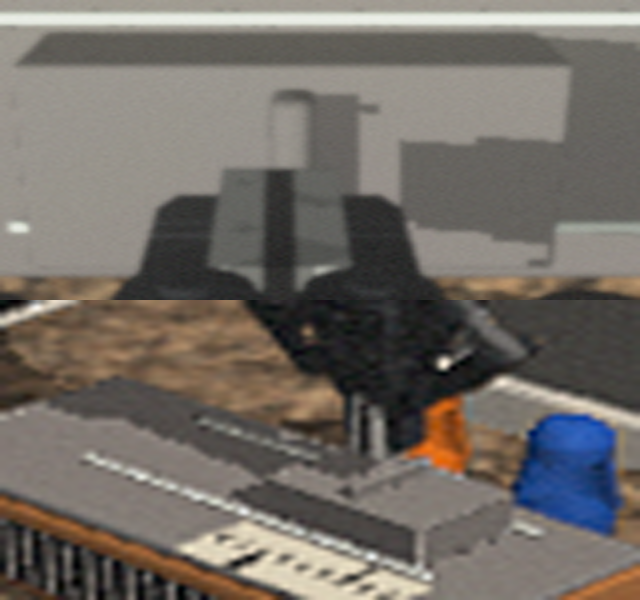

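The shut fingertips (upper 285,170; lower 365,455) are still above the rib. The real tip is higher than the TCP reading, so I'll keep feeling downward.

Call:
jog_arm:
  targets: [0,0,0,0,0,0.001,1,0,0,0,0,0,0.002,1,0,0,0,0,0,0.003,1,0,0,0,0,0,0.003,1,0,0,0,0,0,0.003,1]

```text
t: 11.33
ee_pos: [0.4864, -0.1728, 0.1]
eef_rot: [-0.035, -3.141, -0.0]
force: [-0.2, 0.3, -0.4]
grip_width: 0.0001
grasp_force: 0.0
```

Call:
jog_arm:
  targets: [0,0,0,0,0,0.001,1,0,0,0,0,0,0.001,1,0,0,0,0,0,0.002,1,0,0,0,0,0,0.002,1,0,0,0,0,0,0.002,1]

```text
t: 11.75
ee_pos: [0.4864, -0.1728, 0.098]
eef_rot: [-0.035, -3.141, -0.0]
force: [0.7, -0.7, -1.1]
grip_width: -0.0001
grasp_force: 0.0
```

Call:
jog_arm:
  targets: [0,0,0,0,0,0.001,1,0,0,0,0,0,0.001,1,0,0,0,0,0,0.002,1,0,0,0,0,0,0.002,1,0,0,0,0,0,0.002,1]

```text
t: 12.17
ee_pos: [0.4864, -0.1728, 0.096]
eef_rot: [-0.035, -3.141, -0.0]
force: [0.2, 0.0, -0.6]
grip_width: 0.0001
grasp_force: 0.0
```

Call:
jog_arm:
  targets: [0,0,0,0,0,0.001,1,0,0,0,0,0,0.001,1,0,0,0,0,0,0.002,1,0,0,0,0,0,0.002,1,0,0,0,0,0,0.002,1]

```text
t: 12.58
ee_pos: [0.4864, -0.1728, 0.094]
eef_rot: [-0.035, -3.141, -0.0]
force: [0.2, -0.2, -0.8]
grip_width: 0.0
grasp_force: 0.0
```

Call:
jog_arm:
  targets: [0,0,0,0,0,0.001,1,0,0,0,0,0,0.001,1,0,0,0,0,0,0.002,1,0,0,0,0,0,0.002,1,0,0,0,0,0,0.002,1]

```text
t: 13.0
ee_pos: [0.4864, -0.1728, 0.092]
eef_rot: [-0.035, -3.141, -0.0]
force: [-0.6, 0.5, 0.2]
grip_width: -0.0003
grasp_force: 0.0
```

Call:
jog_arm:
  targets: [0,0,0,0,0,0.001,1,0,0,0,0,0,0.001,1,0,0,0,0,0,0.002,1,0,0,0,0,0,0.002,1,0,0,0,0,0,0.002,1]

```text
t: 13.42
ee_pos: [0.4864, -0.1728, 0.09]
eef_rot: [-0.035, -3.141, -0.0]
force: [-0.8, -0.4, -0.5]
grip_width: -0.0003
grasp_force: 0.0
```

Call:
jog_arm:
  targets: [0,0,0,0,0,0.001,1,0,0,0,0,0,0.001,1,0,0,0,0,0,0.002,1,0,0,0,0,0,0.002,1,0,0,0,0,0,0.002,1]

```text
t: 13.83
ee_pos: [0.4864, -0.1728, 0.088]
eef_rot: [-0.035, -3.141, -0.0]
force: [-0.1, -0.2, -0.2]
grip_width: 0.0
grasp_force: 0.0
```

```bash
python3 - <<'E'
from h import *
a=robot.grab_frame("scene");f,T=wrist("w6");o=np.load("w4.npz")["f"]
g=lambda i:cv2.cvtColor(i,cv2.COLOR_RGB2GRAY)
s=robot.sense();print(s["ee_pos"],s["force"],s["grip_width"],proj("scene",s["ee_pos"]))
print("w4 col246",g(o)[190:262:2,246]);print("w6 col246",g(f)[190:262:2,246])
print("w6 row234",g(f)[234,215:290:2]);print("w6 row215",g(f)[215,215:290:2])
for c in(252,254,256,258,260): print(c,g(a)[170:215,c])
E
```

```text
[ 0.48646392 -0.17280069  0.08809464] [-0.4643068  -0.65384408 -0.05013713] 2.8991483315307237e-06 (np.float64(258.0794902123801), np.float64(207.73939310230065))
w4 col246 [ 93 132 151 152 150 150 149 145 145 147 146 147 147 145 142 144 143 145
 145 144 143 143 143 133  85  75  79  70  67  65  66  66  67  62  64  62]
w6 col246 [117  95  95  93  94  93  93  99 134 148 150 148 151 148 145 143 145 145
 146 143 142 143 142 127  83  74  75  70  68  68  69  66  66  63  62  59]
w6 row234 [147 146 149 150 149 149 149 147 151 146 148 148 145 147 147 145 136 146
 148 143 139 116  93 101  99 102  99 101 102 112 110  99  98  99 100  99
 101 100]
w6 row215 [151 149 152 150 152 150 149 149 150 149 149 147 148 149 149 149 148 137
 135 130 131 138 148 149 147 148 148 149 149 149 152 149 150 148 148 149
 149 149]
252 [ 31  36  39  43  26  31  21  30  41  39  38  38  18  29  23  26  19  36
  57  54  69  70  57  54  73  86  78  77  76  78  74  91 118  86 129 123
  62  73  70  69  70  64  85 163 188]
254 [ 29  29  25  25  29  26  32  29  24  24  40  28  20  25  22  19  25  24
  77 122 104  87 106 101 105  99  87 102  97  83  74 123 142 105 103 117
 132  60  70  72  76  70  62  52 126]
256 [ 29  39  33  30  31  31  30  16  27  32  34  33  40  28  29  35  29  33
  28  36  69 108 107 102  96 109 107 109 106 103  91  55  66 112 130 131
 131 125  67  68  72  75  66  66  66]
258 [ 40  65  55  49  36  41  39  30  39  38  43  40  43  46  42  26  19  39
  29  32  29  24  31  30  35  38  57  59  42  77 106  95 128 128 123 125
 126 129 121  66  68  75  73  72  66]
260 [ 30  45  40  35  23  38  33  35  32  31  26  44  50  36  43  44  29  19
  26  26  18  23  28  35  39  42  49  40  32  59 106 125 133 123 123 127
 130 124 129 127  73  67  70  68  67]
```

Call:
jog_arm:
  targets: [0,0,0,0,0,0.001,1,0,0,0,0,0,0.001,1,0,0,0,0,0,0.002,1,0,0,0,0,0,0.002,1,0,0,0,0,0,0.002,1]

```text
t: 14.35
ee_pos: [0.4867, -0.173, 0.0877]
eef_rot: [0.035, 3.14, -0.001]
force: [-3.4, 1.0, 10.6]
grip_width: -0.0001
grasp_force: 5.3
```

Call:
jog_arm:
  targets: [0,0,0,0,0,0.001,1,0,0,0,0,0,0.001,1,0,0,0,0,0,0.002,1,0,0,0,0,0,0.002,1,0,0,0,0,0,0.002,1]

```text
t: 14.77
ee_pos: [0.4868, -0.1735, 0.0876]
eef_rot: [0.035, 3.138, -0.004]
force: [-8.3, 1.1, 22.3]
grip_width: 0.0002
grasp_force: 11.1
```

Call:
jog_arm:
  targets: [0,0,0,0,0,-0.01,1,0,0,0,0,0,-0.015,0.8,0,0,0,0,0,-0.015,0.6,0,0,0,0,0,-0.015,0.6,0,0,0,0,0,-0.015,0.6]

```text
t: 15.18
ee_pos: [0.4862, -0.1727, 0.0985]
eef_rot: [-0.035, -3.141, -0.0]
force: [0.2, -0.4, 0.2]
grip_width: 0.034
grasp_force: 0.0
```

Call:
jog_arm:
  targets: [0,0,0,0,0,0.005,0.6,0,0,0,0,0,0.01,0.6,0,0,0,0,0,0.014,0.6,0,0,0,0,0,0.017,0.6,0,0,0,0,0,0.017,0.6]

```text
t: 15.6
ee_pos: [0.4858, -0.1726, 0.0808]
eef_rot: [-0.035, -3.14, -0.001]
force: [-0.1, -0.7, 0.7]
grip_width: 0.0346
grasp_force: 0.0
```

Call:
jog_arm:
  targets: [0,0,0,0,0,0,0.7,0,0,0,0,0,0,0.8,0,0,0,0,0,0,0.9,0,0,0,0,0,0,1,0,0,0,0,0,0,1]
  newtons: 20

```text
t: 16.02
ee_pos: [0.4866, -0.1728, 0.0824]
eef_rot: [0.035, 3.141, -0.0]
force: [-0.4, 0.1, 0.6]
grip_width: 0.005
grasp_force: 21.8
```

Call:
jog_arm:
  targets: [0,0,0,0,0.01,0,1,0,0,0,0,0.025,0,1,0,0,0,0,0.04,0,1,0,0,0,0,0.055,0,1,0,0,0,0,0.065,0,1]

```text
t: 16.43
ee_pos: [0.4882, -0.1066, 0.0824]
eef_rot: [0.034, 3.141, -0.0]
force: [1.1, -1.3, 0.3]
grip_width: 0.0048
grasp_force: 21.7
```

Call:
jog_arm:
  targets: [0,0,0,0,0.01,0,1,0,0,0,0,0.018,0,1,0,0,0,0,0.023,0,1,0,0,0,0,0.026,0,1,0,0,0,0,0.026,0,1]

```text
t: 16.85
ee_pos: [0.4886, -0.0835, 0.0824]
eef_rot: [0.036, 3.141, -0.008]
force: [-0.3, -7.3, 1.6]
grip_width: 0.0048
grasp_force: 21.9
```

Call:
jog_arm:
  targets: [0,0,0,0,0.001,0,1,0,0,0,0,0.002,0,1,0,0,0,0,0.002,0,1,0,0,0,0,0.002,0,1,0,0,0,0,0.002,0,1]

```text
t: 17.27
ee_pos: [0.4887, -0.0834, 0.0824]
eef_rot: [0.039, 3.141, -0.012]
force: [-0.6, -12.8, 1.5]
grip_width: 0.0052
grasp_force: 21.9
```

```bash
python3 -c "
from h import *
f,T=wrist('w7');b=robot.grab_frame('top');np.save('b7.npy',b)
c=robot.calibration('wrist')
g=cv2.cvtColor(f,cv2.COLOR_RGB2GRAY)
m=(g<60).astype(np.uint8)
# candidate black wheel
def pw(p):
    q=T[:3,:3].T@(np.array(p)-T[:3,3]);return np.round([c['cx']+c['fx']*q[0]/-q[2],c['cy']-c['fy']*q[1]/-q[2]],1)
print('wheel exp px',pw([.486,-.178,.098]),'ptr exp',pw([.426,-.158,.084]),'long',pw([.445,-.198,.08]))
n,l,s,ce=cv2.connectedComponentsWithStats(m)
for i in range(1,n):
    if s[i,4]>30: print(s[i],ce[i].round(1))
"
```

```text
wheel exp px [ 70.6 239.7] ptr exp [101.7 120.9] long [ 37.6 157.5]
[237   0  99   5 210] [289.8   1.7]
[  36  219  102   37 2949] [ 85.6 236.6]
[468 221   7   8  36] [471.2 224.4]
[459 224   7   7  31] [462.  227.2]
[484 234  17  18 121] [493.3 241.8]
[    0   238   511   146 33883] [249.8 340.2]
[487 267  11  13  69] [490.8 273.5]
[ 16 299  22   4  54] [ 25.5 299.9]
```

Call:
jog_arm:
  targets: [0,0,0,0,-0.002,0,0.8,0,0,0,0,-0.003,0,0.65,0,0,0,0,-0.003,-0.005,0.65,0,0,0,0,-0.003,-0.02,0.65,0,0,0,0,-0.003,-0.03,0.65]

```text
t: 17.78
ee_pos: [0.4883, -0.0825, 0.1129]
eef_rot: [-0.035, -3.141, -0.001]
force: [-0.2, 0.9, -0.2]
grip_width: 0.0297
grasp_force: 0.0
```

Call:
jog_arm:
  targets: [0,0,0,0,-0.03,0,0.8,0,0,0,0,-0.06,0,1,0,0,0,0,-0.09,0,1,0,0,0,0,-0.0905,0,1,0,0,0,0,-0.0905,0,1]

```text
t: 18.2
ee_pos: [0.4865, -0.1743, 0.1124]
eef_rot: [0.039, 3.141, 0.001]
force: [-0.3, 0.7, 0.1]
grip_width: -0.0001
grasp_force: 0.0
```

```bash
cat >> h.py <<'E'
def pointer():
    "pointer and long mark, from the scene camera: dark blobs on the scale strip, in radio-y order"
    f,T=wrist('wp');c=robot.calibration('wrist')
    g=cv2.cvtColor(f,cv2.COLOR_RGB2GRAY)
    w=(g>150).astype(np.uint8);w=cv2.morphologyEx(w,cv2.MORPH_OPEN,np.ones((3,3)))
    return f,T,c,g
E
python3 -c "
from h import *
s=robot.sense();print(s['ee_pos'],s['force'])
f,T=wrist('w8');c=robot.calibration('wrist');g=cv2.cvtColor(f,cv2.COLOR_RGB2GRAY)
F=lambda u,v,h:ray('w',u,v,h,T,c).round(4)
def pw(p):
    q=T[:3,:3].T@(np.array(p)-T[:3,3]);return np.round([c['cx']+c['fx']*q[0]/-q[2],c['cy']-c['fy']*q[1]/-q[2]],1)
print('long',pw([.445,-.198,.08]),'ptr',pw([.426,-.158,.084]),'wheel',pw([.4865,-.1785,.098]),'scale ends',pw([.416,-.13,.08]),pw([.412,-.223,.08]))
cv2.imwrite('w8.png',f[:,:,::-1])
m=(g<70).astype(np.uint8);n,l,s,ce=cv2.connectedComponentsWithStats(m)
for i in range(1,n):
    if 15<s[i,4]<6000: print(s[i],ce[i].round(1),F(*ce[i],.08),F(*ce[i],.09))
"
```

```text
[ 0.48653228 -0.17433772  0.11244673] [-0.31918127  0.71312258  0.05737404]
long [210.3 148.3] ptr [274.1 116.3] wheel [242.8 219.5] scale ends [320.1  97.6] [165.4  94.7]
[247   0 117   8 361] [311.5   3.7] [ 0.3655 -0.1367  0.08  ] [ 0.3677 -0.1385  0.09  ]
[344  99  17   2  25] [351.5  99.7] [ 0.4177 -0.111   0.08  ] [ 0.4173 -0.114   0.09  ]
[362  99 150   2 242] [437.5  99.6] [ 0.419 -0.059  0.08 ] [ 0.4186 -0.0645  0.09  ]
[ 48 118   5   4  16] [ 50.  119.4] [ 0.4247 -0.2953  0.08  ] [ 0.424  -0.2893  0.09  ]
[  7 127  13  11  19] [ 13.2 132. ] [ 0.4317 -0.3197  0.08  ] [ 0.4307 -0.3125  0.09  ]
[ 88 129  21  25 174] [ 99.6 138.1] [ 0.4369 -0.2667  0.08  ] [ 0.4356 -0.2622  0.09  ]
[ 65 140  25  35 318] [ 73.8 154.3] [ 0.4467 -0.2847  0.08  ] [ 0.4449 -0.2793  0.09  ]
[ 92 149  10  24 122] [ 96.5 160.8] [ 0.4512 -0.271   0.08  ] [ 0.4492 -0.2662  0.09  ]
[ 78 166   6   7  31] [ 80.9 169.4] [ 0.4565 -0.2819  0.08  ] [ 0.4543 -0.2766  0.09  ]
[ 60 175  10  13  77] [ 64.9 182.5] [ 0.465  -0.2939  0.08  ] [ 0.4623 -0.288   0.09  ]
[104 177  17  24 196] [111.6 188.1] [ 0.4696 -0.264
[... 1008 characters left out ...]
[163 274  18   5  73] [171.3 275.6] [ 0.5355 -0.2314  0.08  ] [ 0.5294 -0.2285  0.09  ]
[361 277  10  14  47] [364.9 282. ] [ 0.5444 -0.0928  0.08  ] [ 0.5379 -0.0967  0.09  ]
[ 60 279  36  21 238] [ 77.7 288.9] [ 0.5447 -0.3     0.08  ] [ 0.5382 -0.2938  0.09  ]
[451 278  10  17  53] [455.  286.1] [ 0.5494 -0.0275  0.08  ] [ 0.5426 -0.0346  0.09  ]
[ 89 283  25  31 321] [102.7 300.7] [ 0.5551 -0.2835  0.08  ] [ 0.548  -0.2781  0.09  ]
[126 287  10   6  35] [130.2 289.8] [ 0.5464 -0.2622  0.08  ] [ 0.5398 -0.2579  0.09  ]
[417 289   8  10  49] [420.4 294.4] [ 0.5558 -0.0515  0.08  ] [ 0.5487 -0.0574  0.09  ]
[419 304  20  19 152] [426.9 311.6] [ 0.5708 -0.0448  0.08  ] [ 0.563 -0.051  0.09 ]
```

Call:
jog_arm:
  targets: [0,0,0,0,0,0.02,1,0,0,0,0,0,0.035,1,0,0,0,0,0,0.04,1,0,0,0,0,0,0.042,1,0,0,0,0,0,0.044,1]

```text
t: 18.67
ee_pos: [0.4866, -0.1726, 0.0685]
eef_rot: [-0.033, -3.141, -0.0]
force: [-2.4, -0.0, 5.7]
grip_width: -0.0004
grasp_force: 3.1
```

Call:
jog_arm:
  targets: [0,0,0,0,-0.002,0.0005,1,0,0,0,0,-0.005,0.0005,1,0,0,0,0,-0.008,0.0005,1,0,0,0,0,-0.0105,0.0005,1,0,0,0,0,-0.0105,0.0005,1]

```text
t: 19.08
ee_pos: [0.4869, -0.1846, 0.0685]
eef_rot: [0.036, 3.14, -0.001]
force: [-1.1, -0.2, 6.8]
grip_width: -0.0003
grasp_force: 3.0
```

Call:
jog_arm:
  targets: [0,0,0,0,-0.0105,-0.005,1,0,0,0,0,-0.0105,-0.015,1,0,0,0,0,-0.005,-0.015,1,0,0,0,0,0,-0.015,1,0,0,0,0,0,-0.015,1]

```text
t: 19.5
ee_pos: [0.4862, -0.183, 0.0826]
eef_rot: [-0.034, -3.141, -0.001]
force: [-0.3, 0.8, 0.2]
grip_width: -0.0002
grasp_force: 0.0
```

```bash
cat > scale.py <<'E'
from h import *
def scale(n):
    "flat view of the scale strip, 4 px a mm, columns from radio y 0 to -110, rows from x -60 to -20"
    f,T=wrist(n);c=robot.calibration('wrist');cen=np.array([.4775,-.1183]);a=-.024
    Rz=np.array([[np.cos(a),-np.sin(a)],[np.sin(a),np.cos(a)]])
    def pw(x,y):
        p=np.r_[cen+Rz@[x,y],.08];q=T[:3,:3].T@(p-T[:3,3]);return c['cx']+c['fx']*q[0]/-q[2],c['cy']-c['fy']*q[1]/-q[2]
    H=cv2.getPerspectiveTransform(np.float32([pw(-.065,0),pw(-.065,-.11),pw(-.02,-.11),pw(-.02,0)]),np.float32([(0,0),(440,0),(440,180),(0,180)]))
    g=cv2.cvtColor(cv2.warpPerspective(f,H,(440,180)),cv2.COLOR_RGB2GRAY);return g
def low(r,t):
    n,l,s,ce=cv2.connectedComponentsWithStats((r<t).astype(np.uint8)[None].repeat(3,0))
    return [(round(-ce[i][0]/4,1),int(s[i,2])) for i in range(1,n)]
E
python3 - <<'E'
from scale import *
g=scale('w9');cv2.imwrite('g9.png',g)
for x in range(-63,-22,4):
    r=g[(x+65)*4-4:(x+65)*4+4].mean(0);print(x,int(np.percentile(r,80)),low(r,np.percentile(r,80)*.75))
E
```

```text
-63 149 [(np.float64(-24.9), 54), (np.float64(-51.6), 2), (np.float64(-59.9), 8)]
-59 110 []
-55 228 [(np.float64(-6.6), 54), (np.float64(-60.0), 17), (np.float64(-108.4), 12)]
-51 230 [(np.float64(-6.5), 53), (np.float64(-54.4), 2), (np.float64(-59.5), 23), (np.float64(-108.4), 12)]
-47 230 [(np.float64(-6.5), 53), (np.float64(-59.5), 23), (np.float64(-108.4), 12)]
-43 230 [(np.float64(-6.5), 53), (np.float64(-59.9), 12), (np.float64(-108.4), 12)]
-39 230 [(np.float64(-6.5), 53), (np.float64(-19.5), 9), (np.float64(-29.6), 8), (np.float64(-39.9), 8), (np.float64(-49.9), 8), (np.float64(-60.0), 7), (np.float64(-70.1), 8), (np.float64(-80.2), 15), (np.float64(-90.4), 8), (np.float64(-100.6), 8), (np.float64(-108.4), 12)]
-35 230 [(np.float64(-6.5), 53), (np.float64(-19.5), 9), (np.float64(-29.6), 8), (np.float64(-39.9), 8), (np.float64(-49.9), 8), (np.float64(-60.1), 8), (np.float64(-70.1), 8), (np.float64(-80.2), 17), (np.float64(-90.4), 8), (np.float64(-100.5), 9), (np.float64(-108.4), 12)]
-31 230 [(np.float64(-6.5), 53), (np.float64(-80.4), 16), (np.float64(-108.4), 12)]
-27 230 [(np.float64(-6.5), 53), (np.float64(-80.4), 16), (np.float64(-108.4), 12)]
-23 230 [(np.float64(-6.5), 53), (np.float64(-80.2), 17), (np.float64(-108.4), 12)]
```

The pointer stands at y −60 mm and the long mark at −80.2 mm, so 2 clicks are left. My lift row repeated the shift, which accounts for the double click.

Call:
jog_arm:
  targets: [0,0,0,0,0.005,0,1,0,0,0,0,0.0105,0.005,1,0,0,0,0,0.0105,0.011,1,0,0,0,0,0.0105,0.0145,1,0,0,0,0,0.0105,0.0155,1]

```text
t: 19.97
ee_pos: [0.4865, -0.1732, 0.0682]
eef_rot: [0.034, 3.141, -0.001]
force: [-5.7, 1.7, 18.2]
grip_width: 0.0001
grasp_force: 9.0
```

Call:
jog_arm:
  targets: [0,0,0,0,-0.002,0,1,0,0,0,0,-0.005,0,1,0,0,0,0,-0.008,0,1,0,0,0,0,-0.01,0,1,0,0,0,0,-0.01,0,1]

```text
t: 20.38
ee_pos: [0.4864, -0.1839, 0.0683]
eef_rot: [0.036, 3.14, -0.002]
force: [-3.8, 0.2, 12.1]
grip_width: 0.0001
grasp_force: 5.9
```

Call:
jog_arm:
  targets: [0,0,0,0,0,-0.003,1,0,0,0,0,0,-0.01,1,0,0,0,0,0,-0.015,1,0,0,0,0,0,-0.015,1,0,0,0,0,0,-0.015,1]

```text
t: 20.8
ee_pos: [0.4865, -0.1834, 0.0823]
eef_rot: [0.035, 3.141, -0.0]
force: [-0.4, 0.1, -0.4]
grip_width: 0.0002
grasp_force: 0.0
```

```bash
cat > chk.py <<'E'
from scale import *
g=scale('wc')
for x in(-55,-47,-37):
    r=g[(x+65)*4-4:(x+65)*4+4].mean(0);print(x,[(float(a),b) for a,b in low(r,170)])
E
python3 chk.py
```

```text
-55 [(-6.6, 54), (-70.2, 17), (-108.4, 12)]
-47 [(-6.5, 53), (-69.0, 31), (-108.5, 11)]
-37 [(-6.5, 53), (-19.5, 9), (-29.6, 8), (-39.8, 7), (-50.0, 7), (-60.1, 8), (-70.1, 8), (-80.2, 15), (-90.4, 8), (-100.5, 9), (-108.4, 12)]
```

One click per stroke now; the pointer is at −70. One more to go.

Call:
jog_arm:
  targets: [0,0,0,0,0.005,0,1,0,0,0,0,0.01,0.005,1,0,0,0,0,0.01,0.011,1,0,0,0,0,0.01,0.0145,1,0,0,0,0,0.01,0.015,1]

```text
t: 21.27
ee_pos: [0.4865, -0.173, 0.0682]
eef_rot: [0.034, 3.14, -0.0]
force: [-5.3, 2.2, 15.4]
grip_width: -0.0004
grasp_force: 7.5
```

Call:
jog_arm:
  targets: [0,0,0,0,-0.002,0,1,0,0,0,0,-0.005,0,1,0,0,0,0,-0.008,0,1,0,0,0,0,-0.01,0,1,0,0,0,0,-0.01,0,1]

```text
t: 21.68
ee_pos: [0.4864, -0.1838, 0.0682]
eef_rot: [0.035, 3.14, -0.002]
force: [-3.6, 0.2, 11.9]
grip_width: 0.0001
grasp_force: 5.9
```

Call:
jog_arm:
  targets: [0,0,0,0,0,-0.003,1,0,0,0,0,0,-0.01,1,0,0,0,0,0,-0.025,1,0,0,0,0,0,-0.045,1,0,0,0,0,0,-0.045,1]

```text
t: 22.1
ee_pos: [0.4878, -0.1838, 0.1153]
eef_rot: [0.035, 3.137, -0.002]
force: [1.5, -0.0, 0.5]
grip_width: -0.0002
grasp_force: 0.0
```

```bash
python3 chk.py; python3 -c "
from h import *
to(.4885,-.0834,.1125,88.65)"
```

```text
-55 [(-6.6, 54), (-80.2, 17), (-108.2, 13)]
-47 [(-6.5, 53), (-79.4, 26), (-108.5, 11)]
-37 [(-6.5, 53), (-19.6, 8), (-29.6, 8), (-39.8, 7), (-49.9, 8), (-60.0, 7), (-70.0, 7), (-80.2, 17), (-90.2, 7), (-100.4, 8), (-108.5, 11)]
turn [-0.06  0.17  0.08] shift [0.0012 0.1003 0.0011] q6 [-0.36  0.13 -0.23  1.21  0.   -0.34] tool z [ 0.003 -0.001 -1.   ]
```

Pointer is at −80.2 mm, on the long mark. Next, shut the cover by its rib.

Call:
jog_arm:
  targets: [0,0,0,0,0.03,0,0.9,0,0,0,0,0.065,0,0.7,0,0,0,0,0.1,0,0.6,0,0,0,0,0.1,0,0.6,0,0,0,0,0.1,0,0.6]

```text
t: 22.57
ee_pos: [0.488, -0.0818, 0.1111]
eef_rot: [-0.03, -3.14, -0.0]
force: [-1.0, -0.7, -0.3]
grip_width: 0.0341
grasp_force: 0.0
```

Call:
jog_arm:
  targets: [0,0,0,0,0,0.01,0.6,0,0,0,0,0,0.02,0.6,0,0,0,0,0,0.028,0.6,0,0,0,0,0,0.031,0.6,0,0,0,0,0,0.031,0.6]

```text
t: 22.98
ee_pos: [0.4873, -0.0839, 0.0794]
eef_rot: [-0.037, -3.139, -0.001]
force: [0.0, 0.3, -0.8]
grip_width: 0.0342
grasp_force: 0.0
```

Call:
jog_arm:
  targets: [0,0,0,0,0,0,0.7,0,0,0,0,0,0,0.8,0,0,0,0,0,0,0.9,0,0,0,0,0,0,1,0,0,0,0,0,0,1]
  newtons: 20

```text
t: 23.4
ee_pos: [0.4888, -0.0835, 0.0816]
eef_rot: [0.035, 3.14, -0.001]
force: [-0.2, -0.7, 2.0]
grip_width: 0.0057
grasp_force: 22.1
```

Call:
jog_arm:
  targets: [0,0,0,0,-0.01,0,1,0,0,0,0,-0.025,0,1,0,0,0,0,-0.04,0,1,0,0,0,0,-0.055,0,1,0,0,0,0,-0.065,0,1]

```text
t: 23.82
ee_pos: [0.4873, -0.1498, 0.0816]
eef_rot: [0.036, 3.14, -0.0]
force: [0.0, 1.8, 2.2]
grip_width: 0.0055
grasp_force: 22.3
```

Call:
jog_arm:
  targets: [0,0,0,0,-0.01,0,1,0,0,0,0,-0.02,0,1,0,0,0,0,-0.027,0,1,0,0,0,0,-0.03,0,1,0,0,0,0,-0.03,0,1]

```text
t: 24.23
ee_pos: [0.4867, -0.1785, 0.0816]
eef_rot: [0.036, 3.14, 0.002]
force: [0.2, 3.4, 6.7]
grip_width: 0.0052
grasp_force: 22.6
```

Call:
jog_arm:
  targets: [0,0,0,0,-0.001,0,1,0,0,0,0,-0.002,0,1,0,0,0,0,-0.002,0,1,0,0,0,0,-0.002,0,1,0,0,0,0,-0.002,0,1]

```text
t: 24.65
ee_pos: [0.4867, -0.1785, 0.0816]
eef_rot: [0.033, 3.14, 0.007]
force: [-0.2, 9.1, 7.5]
grip_width: 0.005
grasp_force: 22.7
```

Call:
jog_arm:
  targets: [0,0,0,0,0.001,0,0.85,0,0,0,0,0.001,0,0.65,0,0,0,0,0.001,0,0.6,0,0,0,0,0.001,-0.015,0.6,0,0,0,0,0.001,-0.04,0.6]

```text
t: 25.07
ee_pos: [0.4842, -0.179, 0.1186]
eef_rot: [-0.035, -3.136, -0.002]
force: [0.2, 0.0, -1.2]
grip_width: 0.0341
grasp_force: 0.0
```

Call:
jog_arm:
  targets: [0,0,0,0,0,-0.04,0.6,0,0,0,0.03,0,-0.08,0.6,0,0,0,0.05,0,-0.12,0.6,0,0,0,0.05,0,-0.13,0.6,0,0,0,0.05,0,-0.13,0.6]

```text
t: 25.48
ee_pos: [0.4367, -0.1792, 0.2563]
eef_rot: [0.036, 3.134, -0.005]
force: [-0.2, 0.1, -0.0]
grip_width: 0.0343
grasp_force: 0.0
```

```bash
python3 chk.py; python3 -c "
from h import *
f=np.load('wc.npz')['f'];b=robot.grab_frame('scene')
save(np.vstack([f[:300],cv2.resize(b[120:330,130:430],(512,300))]),'end.png');s=robot.sense();print(s['t'],s['force'])"
```

```text
-55 [(-6.2, 51), (-80.2, 13), (-108.5, 11)]
-47 [(-79.6, 22), (-109.2, 5)]
-37 [(-19.8, 5), (-29.9, 4), (-39.9, 4), (-49.8, 5), (-60.0, 5), (-70.1, 4), (-80.0, 13), (-90.1, 6), (-100.2, 5), (-109.6, 2)]
25.5833 [ 0.14030984 -0.05193866 -0.70250526]
```

View pics/end.png

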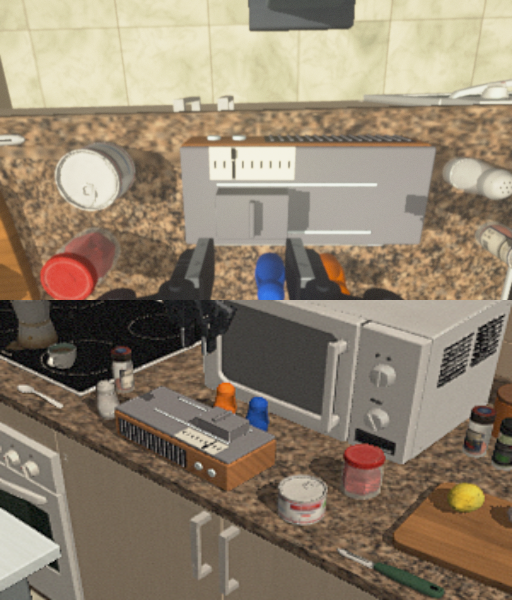

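The final picture shows the cover shut (upper 252,215), the pointer in line with the long mark (234,158), the shaker upright on the stone (478,178), and everything else where it was. Handing in.

```bash
python3 -c "
from rig import robot
print(robot.job_done())"
```

```text
the job is handed in; nothing more can be done
None
```

The job is handed in at about 26 s of the 64 s: the shaker stands upright on the stone left of the radio, the pointer is on the long mark, and the cover is fully shut; the first finger stroke rolled the wheel two clicks instead of one, the other two one each.

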